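Clamp the vial and lock the cam lever

ROBOT

A 7-joint arm with a two-finger parallel gripper is mounted at the origin on a cart in front of the work surface, level with it; the furniture and walls round the work are solid. World frame = base frame: x ahead of the robot, y to its left, z up, the work surface at z = 0. Lengths are in mm, angles in rad, forces in N, time in s.
With the tool pointing down it reaches from about 400 to 875 mm from the base axis. Payload 4.4 kg.
Tool frame: the origin (TCP) lies at the very end of the fingers, on their centre line; the grasp point (between the pads) lies 19 mm behind it; z points along the fingers, y is the direction in which the jaws open and shut (so a half turn about z gives the same grasp; the last joint's range is limited). The gripper opens to 85 mm and grips with 20 to 120 N. Pads are 22 mm wide; open, the fingers measure 114 mm over their backs; the gripper's body (76 mm by 85 mm) begins 54 mm behind the grasp point. The pads swing forward as they close: fully open they stand 13 mm farther back than shut.
Start: joints at [1.107, 0.628, 0.038, 1.517, -0.027, 0.996, -0.02], TCP at [251.832, -599.248, 231.313] pointing down, gripper open.
Joint ranges: [-3.06, 3.06], [-0.37, 2.12], [-1.25, 1.32], [0.18, 2.47], [-1.1, 4.24], [0.23, 1.98], [-2.94, 2.94]. Speed limits (rad/s): [2.57, 2.57, 3.14, 3.14, 3.14, 3.14, 3.14].

INTERFACE

Orientations are given as [roll, pitch, yaw] about the fixed x, y, z axes, in that order (R = Rz(yaw) Ry(pitch) Rx(roll)).
In Python, from cell import read_state, get_image, calibration, finish_job gives the robot as it stands. The module is installed in compiled form; this text tells all that it offers.
- The arm moves only by the tool apply_moves, never from a script. Its argument "increments" is a list of rows, each an object of numbers: "tx", "ty", "tz": the shift along the world's x, y, z in m; "rx", "ry", "rz": the turn, a rotation vector about the world's x, y, z in units of 5 degrees (1.0 is 5 degrees); "claw": the finger opening in m, from 0 to 0.0854. In form: [{"tx": .., "ty": .., "tz": .., "rx": .., "ry": .., "rz": .., "claw": ..}, ...]. A call has 1 to 12 rows; each row is the pose to reach, as a shift and turn from the pose commanded when the call began; what a row does not reach only later rows make up. A row lasts 1/10 s, in which the tool goes at most 50 mm and 8.59 degrees, less where a joint would pass 70% of its speed; a pose out of reach is approached as far as the arm can. A call with a gripper value outside its range is refused whole. The fingers move at their own pace and stop on an object; the grip force is fixed at half the most. Time passes only in rows, so rows that repeat a pose let the fingers close. It gives the time, the measured TCP pose, the force and the opening at its end, in the units of the state.
- read_state(): the state, without advancing time (a new reading comes with each control period).
- get_image(name): name is "side" or "top" or "wrist"; returns the picture (420x560x3 uint8, red, green, blue); there is no depth.
- calibration(name): a dict with "camera_matrix" (3x3 intrinsics, pixels), "origin" and "attitude" of the camera in the world. Camera axes: x right, y up, looking along -z (the intrinsics and any distortion apply to the point x, -y, -z); pixel columns grow to the right and rows downward; lengths in mm; the calibration is good to about 2 mm. A picture is of the moment at which its call begins: read the wrist's pose just before it. calibration takes no time and is no camera call; for the wrist camera it gives the pose at the moment of the call.
- finish_job(): hands the job in, once; it reports no verdict.
The state is a dict: "clock": time; "qpos": joint angles; "qd": joint speeds; "tau": joint torques, N m; "eef_pos": TCP position; "tool_rot": TCP orientation; "force": force on the tool from outside, world axes, zero at the start; "torque": the same for the moment, N m; "width": finger opening in mm.
Only numpy, scipy, OpenCV 4.12 (cv2) and the standard library are available. Lean on these libraries where they do the work, as an engineer would, in place of code of your own. Each camera call takes 0.05 s, during which the arm holds its last target. There are 200 camera calls.

TASK

One of the two bench clamps has a vial standing loosely between its jaws. Slide that clamp's moving jaw forward until the vial is held snugly against the fixed V jaw, and only then flip its cam lever all the way down, to the side it leans to, to lock the jaw, so that the vial can be uncapped with one hand. Keep the vial upright and leave the empty clamp as it is.

Things in the scene. Friction and masses are not known exactly. Their poses are not given: they have to be found in the camera images.
- clamp: Bench clamp with the vial; left or right of its empty twin. Base plate 220 x 100 x 12 mm, fixed, yaw up to 0.35 rad. Origin: on the bench under the plate (which spans x -118 to +102 mm). Its x axis: jaw's sliding direction, from the hand end near the robot to the fixed V jaw (62 mm high) at the far end; y left, z up. Seated in the V, the vial's axis is at x +48 mm, y 0.
- vial_mid (a point): Centre, half-way up, of the vial in the clamp: small plastic bottle, white cap, 37 mm diameter, 85 mm tall, about 0.08 kg, standing loose on the base plate (foot at height 12 mm, top at 97 mm), 4 to 12 mm short of its seat and up to 4 mm to the side; pushed by the jaw it slides home and centres itself in the V.
- jaw (a joint): Travel of the vial clamp's moving jaw, m: 0 fully open, grows along the clamp's +x towards the V jaw, stop at 0.070. Its flat rubber face is at clamp x = -20 mm + travel; it holds the seated vial at about 0.0495. Slides with about 2.5 N friction and stays where left. Jaw block 64 mm wide, 58 mm high.
- jaw_tab (a point): Top middle of the rear face of the push tab of that jaw: an upright plate 44 mm wide, 8 mm thick, from 20 to 72 mm above the bench, 88 mm behind the jaw face; push its rear face along +x of the clamp. Axes as the clamp's.
- lever_pivot (a point): Pivot of the cam lever of the vial's clamp, rides with the jaw, 38 mm behind the jaw face, 50 mm in front of the tab's rear face, 36 mm above the bench. The lever turns about the clamp's x axis. Axes as the clamp's.
- lever (a joint): Angle of that cam lever, rad: 0 upright (free), grows as it swings over to the clamp's left (+y), 1.57 at its stop, lying level (locked). It stays where it is left. From about 0.7 on its cam presses on the rail with growing resistance (up to about 8 N near the knob); locked, it holds the jaw against about 25 N.
- lever_knob (a point): Centre of the black ball, 18 mm diameter, at the end of that lever, 57 mm from the pivot; the lever is a steel rod 10 mm thick. Upright it ends 102 mm above the bench; lying level its axis is 36 mm above the bench with nothing within 10 mm below.
- spare_clamp: The identical empty clamp, about 0.3 m to the side, same frame convention; leave it alone.
- spare_jaw (a joint): Jaw travel of the empty clamp, m; leave it.
- spare_lever (a joint): Lever angle of the empty clamp, rad; leave it.
- spare_lever_knob (a point): Ball of the empty clamp's lever.
Mind the look-alikes: they are no part of the job. What is shaped like the part that bears vial_mid but orange or red is not meant.

How it is judged:
By the outcome, as a careful person would: the job done as asked, in the order asked, and still so for the second after the job is handed in, with the robot touching nothing.
It also fails if it takes over 38 s, if anything falls off the work surface, if the arm or the gripper's body presses on something with over 40 N, if the wrist force passes 120 N, or if a joint passes its speed limit or range.

## Working session

There is one attempt and no reset: what is moved stays moved. The work goes in short steps, Python scripts to look and compute and a tool call to move; the robot and the scene stay as the last step left them, time stands still between calls to the robot, and variables do not carry over. Pictures are saved under pics/ and viewed, about 8 in all and at most 12, crops included, and the job is handed in when it is done.

Besides the shell and the picture viewer there is one more tool, called after ">>>" in YAML: its name, and indented under it one key for each argument. apply_moves: Moves the arm, as the interface text tells. Its arguments: {"type":"object","properties":{"increments":{"type":"array"}},"required":["increments"]}

```bash
mkdir -p pics; cat > h.py <<'E'
import numpy as np, cv2
from cell import read_state,get_image,calibration,finish_job
def snap(n,f,crop=None,s=1):
    c=calibration(n); im=get_image(n)[:,:,::-1]
    cv2.imwrite('pics/raw_'+f,im)
    if crop: x0,y0,x1,y1=crop; im=im[y0:y1,x0:x1]
    cv2.imwrite('pics/'+f,cv2.resize(im,None,fx=s,fy=s,interpolation=cv2.INTER_CUBIC)); return c
def Rt(c):
    a=np.array(c['attitude'],float)
    if a.shape==(3,3): R=a
    else:
        from scipy.spatial.transform import Rotation as Ro
        R=Ro.from_euler('xyz',a).as_matrix()
    return R,np.array(c['origin'],float)
def px2z(c,u,v,z):
    R,o=Rt(c); d=np.linalg.inv(np.array(c['camera_matrix']))@[u,v,1]; d=R@[d[0],-d[1],-d[2]]
    return o+d*(z-o[2])/d[2]
def proj(c,p):
    R,o=Rt(c); q=R.T@(np.array(p,float)-o); q=np.array(c['camera_matrix'])@[q[0],-q[1],-q[2]]; return q[:2]/q[2]
E
python3 - <<'E'
from h import *
for n in('top','side'):
    c=snap(n,n+'1.png',s=1.4); print(n,c)
print(read_state())
E
```

```text
top {'camera_matrix': array([[425.43474299,   0.        , 284.3132346 ],
       [  0.        , 425.43474299, 202.38421979],
       [  0.        ,   0.        ,   1.        ]]), 'origin': array([446.04328919,  35.1916267 , 943.05936007]), 'attitude': array([ 0.09453525,  0.03022432, -1.5751573 ])}
side {'camera_matrix': array([[485.84168333,   0.        , 274.31497019],
       [  0.        , 485.84168333, 214.74370407],
       [  0.        ,   0.        ,   1.        ]]), 'origin': array([ 552.99806288, -754.36282484,  520.96786402]), 'attitude': array([1.07726088, 0.02039593, 0.02331209])}
{'clock': 0.1, 'qpos': array([ 1.10718689,  0.62927291,  0.03841896,  1.51826782, -0.02698501,
        0.99631356, -0.02006415]), 'qd': array([ 0.00119507, -0.00200266, -0.00255932, -0.00260615,  0.00065821,
       -0.00021127,  0.00081711]), 'tau': array([ 2.93591176e-03, -5.64535654e+01,  1.23052832e+00, -1.93971652e+01,
        1.13113591e-02,  5.50671044e-03, -1.43271166e-05]), 'eef_pos': array([ 251.62791865, -598.70374004,  230.46815381]), 'tool_rot': array([-3.13984831e+00,  1.63451859e-05,  3.97774335e-01]), 'force': array([ 0.81318322, -0.11936873,  0.45049007]), 'torque': array([-0.07199741,  0.01859204, -0.01098998]), 'width': 85.73154384171775}
```

View pics/top1.png

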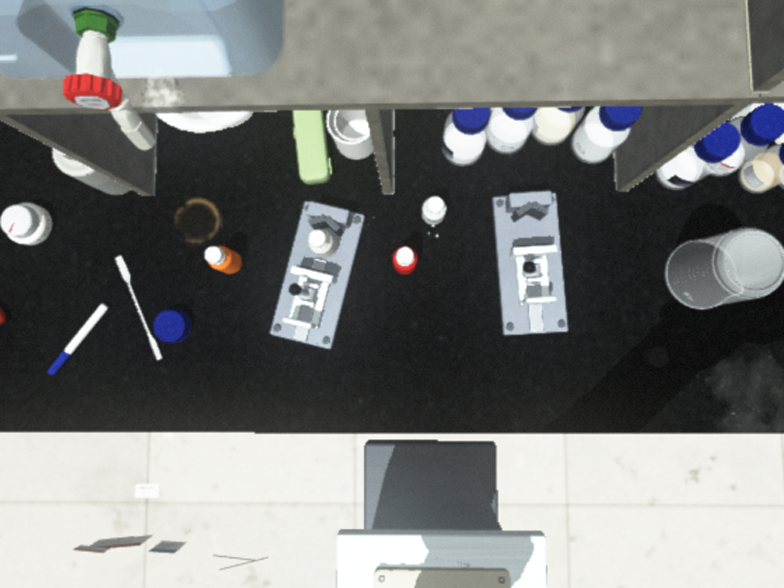

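View pics/side1.png

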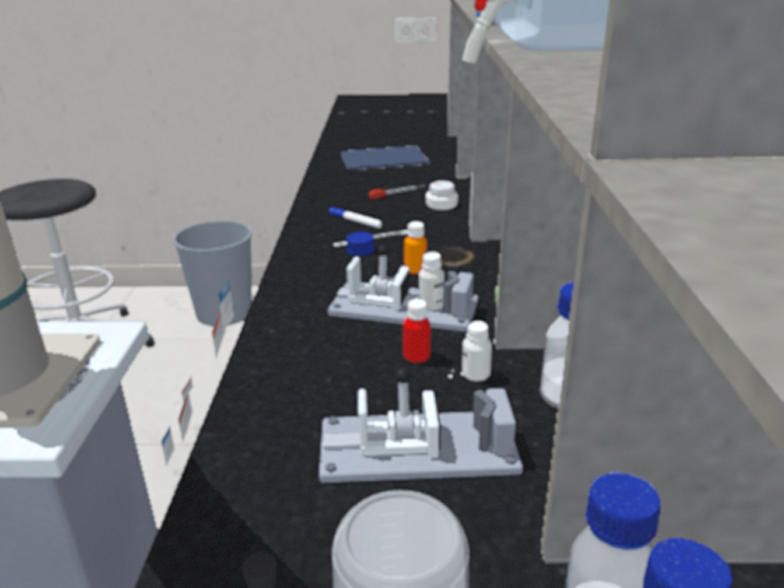

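The top view shows look-alikes (1.4× pixels): a white vial in the left clamp at (320,240), a loose white vial at (433,210), a red one at (405,260) and an orange one at (222,260). The empty clamp is at (530,265). I choose the left clamp's vial, since it's the only one between jaws, and will check it in a close crop.

```bash
python3 - <<'E'
import cv2
im=cv2.imread('pics/raw_top1.png')[138:256,185:267]
cv2.imwrite('pics/c1.png',cv2.resize(im,None,fx=5,fy=5,interpolation=cv2.INTER_CUBIC))
E
```

```text
(no output)
```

View pics/c1.png

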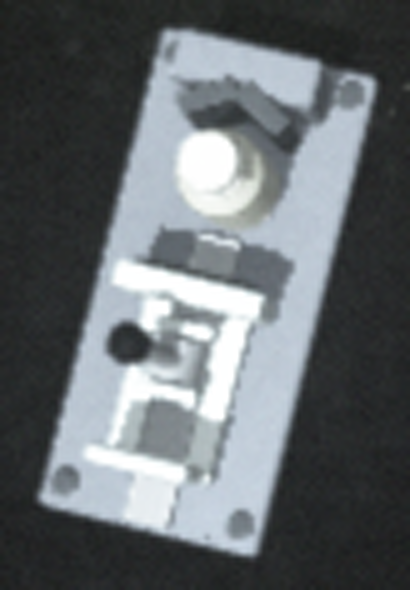

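Confirmed: the white vial stands in this clamp, with plate corners in the crop at (163,28), (377,75), (258,555) and (40,503). The knob is at (128,342) and the tab's rear top edge runs about (85,455)–(205,480).

```bash
python3 - <<'E'
from h import *
from scipy.optimize import least_squares
c=calibration('top')
f=lambda u,v,z:px2z(c,185+(u+.5)/5-.5,138+(v+.5)/5-.5,z)
P=[f(163,28,12),f(377,75,12),f(258,555,12),f(40,503,12)]
L=[(102,50),(102,-50),(-118,-50),(-118,50)]
def T(p,l):
    s,k=np.sin(p[2]),np.cos(p[2]); return np.array([p[0]+k*l[0]-s*l[1],p[1]+s*l[0]+k*l[1]])
r=least_squares(lambda p:np.concatenate([T(p,l)-q[:2] for l,q in zip(L,P)]),[500,100,0]); p=r.x
print('clamp',p,r.fun.round(1))
def inv(q): d=q[:2]-p[:2]; s,k=np.sin(p[2]),np.cos(p[2]); return np.array([k*d[0]+s*d[1],-s*d[0]+k*d[1]]).round(1)
print('cap',inv(f(205,160,97)))
for u,v in((85,455),(205,480)): print('tab',inv(f(u,v,72)))
for u,v in((115,283),(263,315),(117,262),(267,295)): print('jaw',inv(f(u,v,58)))
print('knob',inv(f(128,342,90)))
for x in(-108,-58): print(x,T(p,(x,0)))
s=calibration('side')
print(proj(s,[*T(p,(-118,-50)),12])*1.4,proj(s,[*T(p,(102,-50)),12])*1.4)
E
```

```text
clamp [ 5.59218151e+02  1.88793773e+02 -2.38917544e-01] [ 1.4  0.5  0.2 -0.6 -1.1 -0.4 -0.5  0.5]
cap [36.  -1.4]
tab [-91.2  21.9]
tab [-89.6 -28.8]
jaw [-18.4  30.9]
jaw [-17.2 -33.3]
jaw [-9.6 32.2]
jaw [ -8.6 -32.9]
knob [-42.5  12.2]
-108 [454.285922   214.35208662]
-58 [502.86565742 202.5195338 ]
[327.18774685 308.15429219] [468.0883597  324.25762018]
```

>>> apply_moves:
  increments:
    - {"tx": 0.01,"ty": 0.02,"rz": 0.5,"claw": 0}
    - {"tx": 0.03,"ty": 0.06,"rz": 1.5,"claw": 0}
    - {"tx": 0.05,"ty": 0.105,"rz": 2.5,"claw": 0}
    - {"tx": 0.07,"ty": 0.15,"rz": 3.5,"claw": 0}
    - {"tx": 0.09,"ty": 0.195,"rz": 4.5,"claw": 0}
    - {"tx": 0.11,"ty": 0.24,"rz": 5.5,"claw": 0}
    - {"tx": 0.13,"ty": 0.285,"rz": 6.5,"claw": 0}
    - {"tx": 0.15,"ty": 0.33,"rz": 7.5,"claw": 0}
    - {"tx": 0.17,"ty": 0.375,"rz": 8.5,"claw": 0}
    - {"tx": 0.19,"ty": 0.42,"rz": 9.5,"claw": 0}
    - {"tx": 0.2,"ty": 0.465,"rz": 10.2,"claw": 0}
    - {"tx": 0.2,"ty": 0.5,"rz": 10.7,"claw": 0}

```text
$.increments[0]: bad value
```

>>> apply_moves:
  increments:
    - {"tx": 0.01,"ty": 0.02,"tz": 0.0,"rx": 0.0,"ry": 0.0,"rz": 0.5,"claw": 0.001}
    - {"tx": 0.03,"ty": 0.06,"tz": 0.0,"rx": 0.0,"ry": 0.0,"rz": 1.5,"claw": 0.001}
    - {"tx": 0.05,"ty": 0.105,"tz": 0.0,"rx": 0.0,"ry": 0.0,"rz": 2.5,"claw": 0.001}
    - {"tx": 0.07,"ty": 0.15,"tz": 0.0,"rx": 0.0,"ry": 0.0,"rz": 3.5,"claw": 0.001}
    - {"tx": 0.09,"ty": 0.195,"tz": 0.0,"rx": 0.0,"ry": 0.0,"rz": 4.5,"claw": 0.001}
    - {"tx": 0.11,"ty": 0.24,"tz": 0.0,"rx": 0.0,"ry": 0.0,"rz": 5.5,"claw": 0.001}
    - {"tx": 0.13,"ty": 0.285,"tz": 0.0,"rx": 0.0,"ry": 0.0,"rz": 6.5,"claw": 0.001}
    - {"tx": 0.15,"ty": 0.33,"tz": 0.0,"rx": 0.0,"ry": 0.0,"rz": 7.5,"claw": 0.001}
    - {"tx": 0.17,"ty": 0.375,"tz": 0.0,"rx": 0.0,"ry": 0.0,"rz": 8.5,"claw": 0.001}
    - {"tx": 0.19,"ty": 0.42,"tz": 0.0,"rx": 0.0,"ry": 0.0,"rz": 9.5,"claw": 0.001}
    - {"tx": 0.2,"ty": 0.465,"tz": 0.0,"rx": 0.0,"ry": 0.0,"rz": 10.2,"claw": 0.001}
    - {"tx": 0.2,"ty": 0.5,"tz": 0.0,"rx": 0.0,"ry": 0.0,"rz": 10.7,"claw": 0.001}

```text
clock: 1.3
eef_pos: [453.1, -95.9, 231.3]
tool_rot: [3.141, -0.001, 1.337]
force: [0.0, 0.8, 0.3]
width: 1.2
```

>>> apply_moves:
  increments:
    - {"tx": 0.0,"ty": 0.03,"tz": 0.0,"rx": 0.0,"ry": 0.0,"rz": 0.0,"claw": 0.0}
    - {"tx": 0.0,"ty": 0.075,"tz": 0.0,"rx": 0.0,"ry": 0.0,"rz": 0.0,"claw": 0.0}
    - {"tx": 0.0,"ty": 0.12,"tz": 0.0,"rx": 0.0,"ry": 0.0,"rz": 0.0,"claw": 0.0}
    - {"tx": 0.0,"ty": 0.165,"tz": 0.0,"rx": 0.0,"ry": 0.0,"rz": 0.0,"claw": 0.0}
    - {"tx": -0.005,"ty": 0.21,"tz": 0.0,"rx": 0.0,"ry": 0.0,"rz": 0.0,"claw": 0.0}
    - {"tx": -0.01,"ty": 0.255,"tz": 0.0,"rx": 0.0,"ry": 0.0,"rz": 0.0,"claw": 0.0}
    - {"tx": -0.02,"ty": 0.295,"tz": 0.0,"rx": 0.0,"ry": 0.0,"rz": 0.0,"claw": 0.0}
    - {"tx": -0.024,"ty": 0.32,"tz": 0.0,"rx": 0.0,"ry": 0.0,"rz": 0.0,"claw": 0.0}
    - {"tx": -0.024,"ty": 0.32,"tz": 0.0,"rx": 0.0,"ry": 0.0,"rz": 0.0,"claw": 0.0}

```text
clock: 2.2
eef_pos: [426.5, 225.3, 231.3]
tool_rot: [-3.141, -0.003, 1.339]
force: [0.3, 0.2, -0.2]
width: -0.2
```

```bash
python3 - <<'E'
from h import *
print(snap('wrist','w1.png',s=1.4)); s=read_state(); print(s['eef_pos'],s['force'],s['clock'])
E
```

```text
{'camera_matrix': array([[345.22179271,   0.        , 275.09929888],
       [  0.        , 345.22179271, 214.46108414],
       [  0.        ,   0.        ,   1.        ]]), 'origin': array([441.61716677, 288.50436582, 373.29277772]), 'attitude': array([-0.26009375,  0.00064608, -0.23149551])}
[427.06186152 222.52456844 231.11261353] [-0.38504607 -0.78227985  0.55948554] 2.25
```

View pics/w1.png

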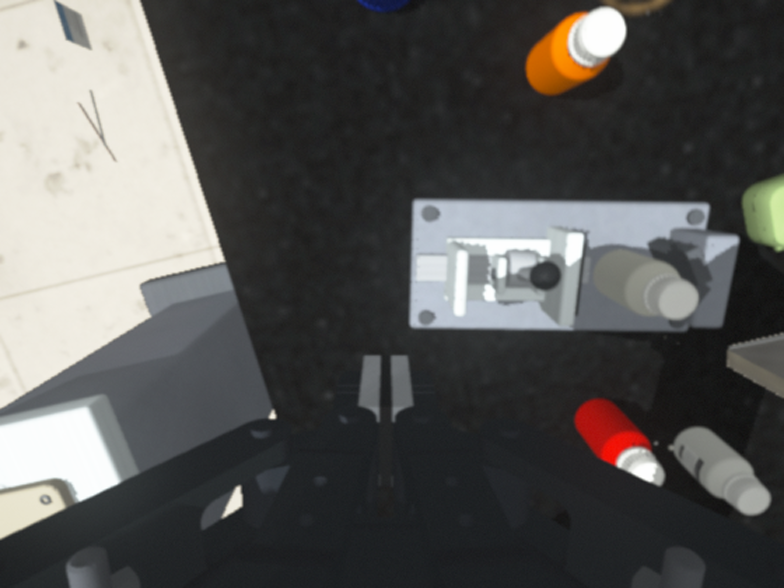

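The wrist view shows the plate's near corners at (413,199) and (410,328), the tab's rear top edge at x≈456 (y 250–314), the knob at (544,275) and the fingers clear of everything at (386,360).

```bash
python3 - <<'E'
from h import *
c=calibration('wrist'); p=np.array([559.2,188.8,-.239]); k,s=np.cos(p[2]),np.sin(p[2])
f=lambda u,v,z:px2z(c,u/1.4,v/1.4,z)
def inv(q): d=q[:2]-p[:2]; return np.array([k*d[0]+s*d[1],-s*d[0]+k*d[1]]).round(1)
for n,u,v,z in(('BL',413,199,12),('BR',410,328,12),('TL',710,204,12),('tab',456,250,72),('tab',456,314,72),('jawF',586,230,58),('jawF',577,326,58),('knob',544,275,92),('cap',676,300,97),('fing',358,356,231),('fing',412,356,231)): print(n,inv(f(u,v,z)),f(u,v,z).round(1))
print('tcp',inv(read_state()['eef_pos']))
E
```

```text
BL [-116.1   46.7] [457.4 261.6  12. ]
BR [-116.6  -52.7] [433.5 165.2  12. ]
TL [101.8  44. ] [668.6 207.5  12. ]
tab [-92.   18.8] [474.3 228.8  72. ]
tab [-90.2 -23.1] [466.1 187.7  72. ]
jawF [-6. 30.] [560.4 219.4  58. ]
jawF [ -4.8 -35.5] [546.1 155.5  58. ]
knob [-42.1   7.3] [520.1 205.8  92. ]
cap [35.6 -6.4] [592.3 174.1  97. ]
fing [-144.8   10.5] [421.  233.3 231. ]
fing [-127.9   10.6] [437.5 229.3 231. ]
tcp [-136.4    1.5]
```

>>> apply_moves:
  increments:
    - {"tx": 0.0,"ty": -0.002,"tz": -0.03,"rx": 0.0,"ry": 0.0,"rz": 0.0,"claw": 0.0}
    - {"tx": 0.0,"ty": -0.002,"tz": -0.075,"rx": 0.0,"ry": 0.0,"rz": 0.0,"claw": 0.0}
    - {"tx": 0.0,"ty": -0.002,"tz": -0.12,"rx": 0.0,"ry": 0.0,"rz": 0.0,"claw": 0.0}
    - {"tx": 0.0,"ty": -0.002,"tz": -0.16,"rx": 0.0,"ry": 0.0,"rz": 0.0,"claw": 0.0}
    - {"tx": 0.0,"ty": -0.002,"tz": -0.183,"rx": 0.0,"ry": 0.0,"rz": 0.0,"claw": 0.0}
    - {"tx": 0.0,"ty": -0.002,"tz": -0.183,"rx": 0.0,"ry": 0.0,"rz": 0.0,"claw": 0.0}
    - {"tx": 0.0097,"ty": -0.0044,"tz": -0.183,"rx": 0.0,"ry": 0.0,"rz": 0.0,"claw": 0.0}
    - {"tx": 0.0194,"ty": -0.0067,"tz": -0.183,"rx": 0.0,"ry": 0.0,"rz": 0.0,"claw": 0.0}
    - {"tx": 0.0243,"ty": -0.0079,"tz": -0.183,"rx": 0.0,"ry": 0.0,"rz": 0.0,"claw": 0.0}
    - {"tx": 0.0243,"ty": -0.0079,"tz": -0.183,"rx": 0.0,"ry": 0.0,"rz": 0.0,"claw": 0.0}

```text
clock: 3.25
eef_pos: [454.3, 212.6, 49.5]
tool_rot: [3.139, -0.002, 1.329]
force: [0.3, 0.0, -0.1]
width: 0.0
```

>>> apply_moves:
  increments:
    - {"tx": 0.0039,"ty": -0.0009,"tz": 0.0,"rx": 0.0,"ry": 0.0,"rz": 0.0,"claw": 0.0}
    - {"tx": 0.0078,"ty": -0.0019,"tz": 0.0,"rx": 0.0,"ry": 0.0,"rz": 0.0,"claw": 0.0}
    - {"tx": 0.0117,"ty": -0.0028,"tz": 0.0,"rx": 0.0,"ry": 0.0,"rz": 0.0,"claw": 0.0}
    - {"tx": 0.0155,"ty": -0.0038,"tz": 0.0,"rx": 0.0,"ry": 0.0,"rz": 0.0,"claw": 0.0}
    - {"tx": 0.0194,"ty": -0.0047,"tz": 0.0,"rx": 0.0,"ry": 0.0,"rz": 0.0,"claw": 0.0}
    - {"tx": 0.0233,"ty": -0.0057,"tz": 0.0,"rx": 0.0,"ry": 0.0,"rz": 0.0,"claw": 0.0}
    - {"tx": 0.0262,"ty": -0.0064,"tz": 0.0,"rx": 0.0,"ry": 0.0,"rz": 0.0,"claw": 0.0}

```text
clock: 3.95
eef_pos: [478.6, 206.3, 48.3]
tool_rot: [-3.141, 0.0, 1.331]
force: [-2.6, 0.3, 2.0]
width: 0.2
```

>>> apply_moves:
  increments:
    - {"tx": 0.0019,"ty": -0.0005,"tz": 0.0,"rx": 0.0,"ry": 0.0,"rz": 0.0,"claw": 0.0}
    - {"tx": 0.0039,"ty": -0.0009,"tz": 0.0,"rx": 0.0,"ry": 0.0,"rz": 0.0,"claw": 0.0}
    - {"tx": 0.0058,"ty": -0.0014,"tz": 0.0,"rx": 0.0,"ry": 0.0,"rz": 0.0,"claw": 0.0}
    - {"tx": 0.0078,"ty": -0.0019,"tz": 0.0,"rx": 0.0,"ry": 0.0,"rz": 0.0,"claw": 0.0}
    - {"tx": 0.0097,"ty": -0.0024,"tz": 0.0,"rx": 0.0,"ry": 0.0,"rz": 0.0,"claw": 0.0}

```text
clock: 4.45
eef_pos: [487.1, 204.1, 48.2]
tool_rot: [-3.14, 0.001, 1.332]
force: [-8.6, 2.6, 6.0]
width: 0.3
```

>>> apply_moves:
  increments:
    - {"tx": 0.0,"ty": 0.0,"tz": 0.0,"rx": 0.0,"ry": 0.0,"rz": 0.0,"claw": 0.0}
    - {"tx": 0.0,"ty": 0.0,"tz": 0.0,"rx": 0.0,"ry": 0.0,"rz": 0.0,"claw": 0.0}

```text
clock: 4.65
eef_pos: [487.1, 204.2, 48.2]
tool_rot: [-3.14, 0.001, 1.332]
force: [-5.8, 1.8, 3.2]
width: 0.2
```

```bash
python3 - <<'E'
from h import *
import cv2
c=snap('wrist','w2.png'); snap('side','s2.png')
a=cv2.imread('pics/raw_w2.png'); b=cv2.imread('pics/raw_s2.png')[160:260,210:370]
a=cv2.resize(a,(784,588)); cv2.imwrite('pics/w2.png',a)
cv2.imwrite('pics/s2.png',cv2.resize(b,None,fx=5,fy=5,interpolation=cv2.INTER_CUBIC)); print(c['origin'],c['attitude'],read_state()['force'])
E
```

```text
[502.84338726 267.66161511 190.01155847] [-0.26326566  0.00127261 -0.23814908] [-5.3173514   0.64196439  4.13278949]
```

View pics/w2.png

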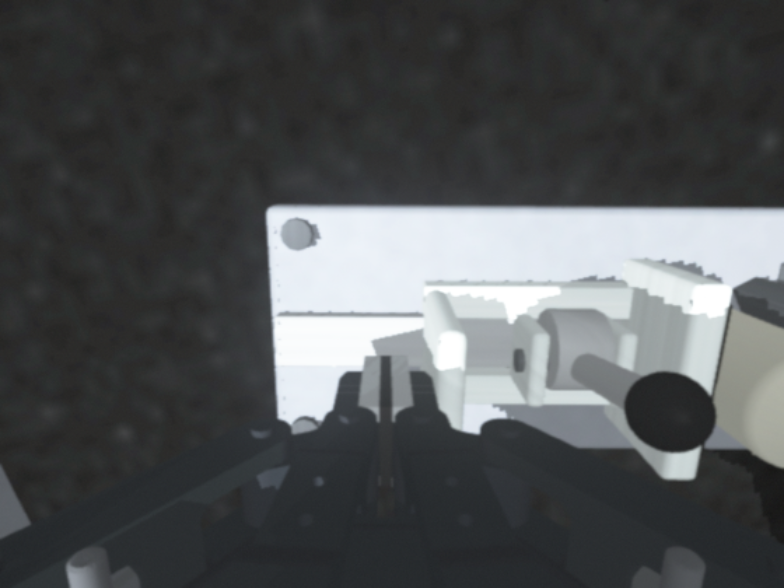

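View pics/s2.png

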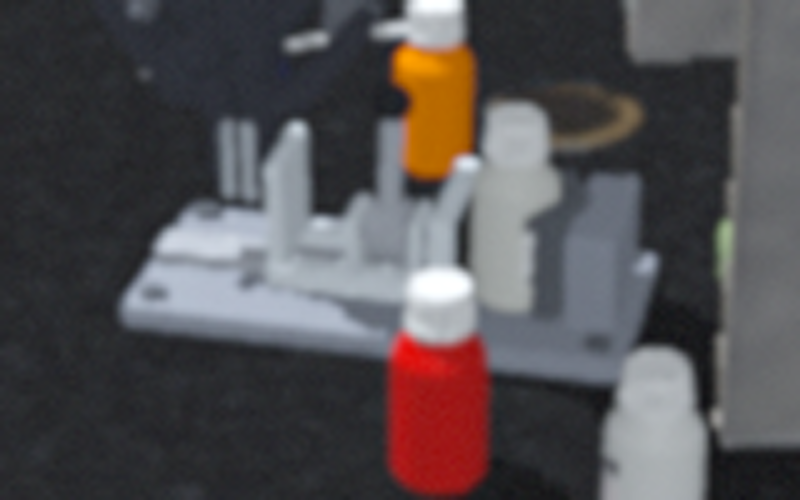

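The wrist view shows the fingers against the tab (440,370), with the vial touching or nearly touching the jaw face (730,330). The side crop shows it upright near the V (515,210). The force settled at only 5.5 N, so I'll push on in small steps to confirm seating.

>>> apply_moves:
  increments:
    - {"tx": 0.001,"ty": -0.0002,"tz": 0.0,"rx": 0.0,"ry": 0.0,"rz": 0.0,"claw": 0.0}
    - {"tx": 0.0019,"ty": -0.0005,"tz": 0.0,"rx": 0.0,"ry": 0.0,"rz": 0.0,"claw": 0.0}
    - {"tx": 0.0019,"ty": -0.0005,"tz": 0.0,"rx": 0.0,"ry": 0.0,"rz": 0.0,"claw": 0.0}

```text
clock: 5.05
eef_pos: [487.2, 204.1, 48.2]
tool_rot: [-3.137, 0.001, 1.333]
force: [-9.0, 2.1, 6.1]
width: 0.5
```

```bash
python3 - <<'E'
from h import *
c=calibration('wrist'); p=np.array([559.2,188.8,-.239]); k,s=np.cos(p[2]),np.sin(p[2])
f=lambda u,v,z:px2z(c,u/1.4,v/1.4,z)
def inv(q): d=q[:2]-p[:2]; return np.array([k*d[0]+s*d[1],-s*d[0]+k*d[1]]).round(1)
W=lambda x,y,z:[p[0]+k*x-s*y,p[1]+s*x+k*y,z]
for n,u,v,z in(('BL',268,207,12),('tabTop',440,340,72),('tabTopfront',465,365,72),('jawF',731,287,58),('jawF',697,470,58),('knob',670,411,93)): print(n,inv(f(u,v,z)))
S=calibration('side')
for q in((48,0,97),(48,0,12),(36,0,97),(29.5,-32,58),(-58,-22,72),(-58,22,72),(102,-50,12),(-118,-50,12)): print(q,((proj(S,W(*q))-[210,160])*5).round())
E
```

```text
BL [-116.2   50.2]
tabTop [-59.2  20.9]
tabTopfront [-52.5  13.9]
jawF [23.3 31.8]
jawF [ 23.8 -26.8]
knob [-10.4  12. ]
(48, 0, 97) [520. 110.]
(48, 0, 12) [516. 288.]
(36, 0, 97) [492. 107.]
(29.5, -32, 58) [460. 222.]
(-58, -22, 72) [265. 162.]
(-58, 22, 72) [292. 120.]
(102, -50, 12) [622. 358.]
(-118, -50, 12) [118. 301.]
```

All agree: tab rear at -59 mm (travel ≈ 0.049), and the vial's top in the side view (517,108) matches the predicted seated position (520,110). One firmer squeeze, then the lever.

>>> apply_moves:
  increments:
    - {"tx": 0.0015,"ty": -0.0004,"tz": 0.0,"rx": 0.0,"ry": 0.0,"rz": 0.0,"claw": 0.0}
    - {"tx": 0.0029,"ty": -0.0007,"tz": 0.0,"rx": 0.0,"ry": 0.0,"rz": 0.0,"claw": 0.0}
    - {"tx": 0.0029,"ty": -0.0007,"tz": 0.0,"rx": 0.0,"ry": 0.0,"rz": 0.0,"claw": 0.0}

```text
clock: 5.35
eef_pos: [487.3, 204.0, 48.2]
tool_rot: [-3.133, 0.003, 1.334]
force: [-14.6, 3.3, 12.0]
width: -0.3
```

>>> apply_moves:
  increments:
    - {"tx": -0.008,"ty": 0.002,"tz": 0.0,"rx": 0.0,"ry": 0.0,"rz": 0.0,"claw": 0.0}
    - {"tx": -0.025,"ty": 0.006,"tz": 0.0,"rx": 0.0,"ry": 0.0,"rz": 0.0,"claw": 0.0}
    - {"tx": -0.029,"ty": 0.007,"tz": 0.03,"rx": 0.0,"ry": 0.0,"rz": 0.0,"claw": 0.0}
    - {"tx": -0.029,"ty": 0.007,"tz": 0.07,"rx": 0.0,"ry": 0.0,"rz": 0.0,"claw": 0.0}
    - {"tx": -0.02,"ty": 0.0,"tz": 0.1,"rx": 0.0,"ry": 0.0,"rz": 0.0,"claw": 0.0}
    - {"tx": 0.01,"ty": -0.026,"tz": 0.1,"rx": 0.0,"ry": 0.0,"rz": 0.0,"claw": 0.0}
    - {"tx": 0.042,"ty": -0.04,"tz": 0.1,"rx": 0.0,"ry": 0.0,"rz": 0.0,"claw": 0.0}
    - {"tx": 0.05,"ty": -0.038,"tz": 0.1,"rx": 0.0,"ry": 0.0,"rz": 0.0,"claw": 0.0}
    - {"tx": 0.05,"ty": -0.038,"tz": 0.1,"rx": 0.0,"ry": 0.0,"rz": 0.0,"claw": 0.0}

```text
clock: 6.25
eef_pos: [545.1, 164.3, 148.3]
tool_rot: [3.139, -0.001, 1.329]
force: [-0.7, 0.1, 0.1]
width: 0.2
```

```bash
python3 - <<'E'
from h import *
c=snap('wrist','w3.png',s=1.4); print(read_state()['eef_pos'])
p=np.array([559.2,188.8,-.239]); k,s=np.cos(p[2]),np.sin(p[2])
W=lambda x,y,z:[p[0]+k*x-s*y,p[1]+s*x+k*y,z]
for q in((-9,12,92),(29.5,32,58),(48,0,97),(102,50,12)): print(q,(proj(c,W(*q))*1.4).round())
E
```

```text
[543.20730821 165.02660559 148.07099706]
(-9, 12, 92) [381. 237.]
(29.5, 32, 58) [464. 184.]
(48, 0, 97) [522. 267.]
(102, 50, 12) [584. 148.]
```

View pics/w3.png

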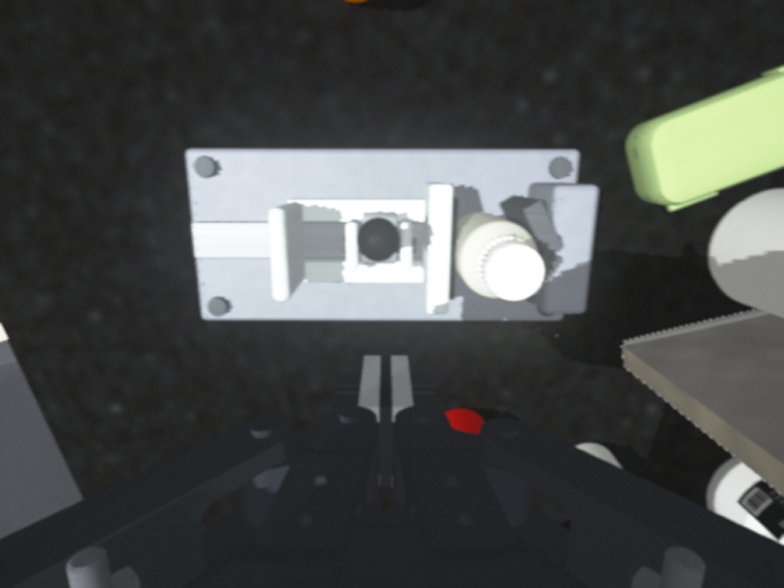

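The knob is at (380,240), within 3 px of the prediction. The vial touches both the jaw and the V at (500,260). The fingers are lined up to the right of the lever, so next I descend beside it and sweep left.

>>> apply_moves:
  increments:
    - {"tx": 0.0,"ty": 0.0,"tz": -0.03,"rx": 0.0,"ry": 0.0,"rz": 0.0,"claw": 0.0}
    - {"tx": 0.0,"ty": 0.0,"tz": -0.06,"rx": 0.0,"ry": 0.0,"rz": 0.0,"claw": 0.0}
    - {"tx": 0.0,"ty": 0.0,"tz": -0.066,"rx": 0.0,"ry": 0.0,"rz": 0.0,"claw": 0.0}
    - {"tx": 0.0024,"ty": 0.01,"tz": -0.066,"rx": 0.0,"ry": 0.0,"rz": 0.0,"claw": 0.0}
    - {"tx": 0.0045,"ty": 0.0185,"tz": -0.066,"rx": 0.0,"ry": 0.0,"rz": 0.0,"claw": 0.0}
    - {"tx": 0.0057,"ty": 0.0233,"tz": -0.066,"rx": 0.0,"ry": 0.0,"rz": 0.0,"claw": 0.0}
    - {"tx": 0.0069,"ty": 0.0282,"tz": -0.066,"rx": 0.0,"ry": 0.0,"rz": 0.0,"claw": 0.0}
    - {"tx": 0.008,"ty": 0.033,"tz": -0.066,"rx": 0.0,"ry": 0.0,"rz": 0.0,"claw": 0.0}
    - {"tx": 0.0092,"ty": 0.0379,"tz": -0.066,"rx": 0.0,"ry": 0.0,"rz": 0.0,"claw": 0.0}
    - {"tx": 0.0106,"ty": 0.0435,"tz": -0.066,"rx": 0.0,"ry": 0.0,"rz": 0.0,"claw": 0.0}

```text
clock: 7.3
eef_pos: [553.6, 208.4, 82.5]
tool_rot: [3.141, 0.0, 1.331]
force: [0.8, -1.2, 0.2]
width: 0.0
```

>>> apply_moves:
  increments:
    - {"tx": 0.0014,"ty": 0.0056,"tz": 0.0,"rx": 0.0,"ry": 0.0,"rz": 0.0,"claw": 0.0}
    - {"tx": 0.0027,"ty": 0.0109,"tz": -0.004,"rx": 0.0,"ry": 0.0,"rz": 0.0,"claw": 0.0}
    - {"tx": 0.0038,"ty": 0.0157,"tz": -0.008,"rx": 0.0,"ry": 0.0,"rz": 0.0,"claw": 0.0}
    - {"tx": 0.0048,"ty": 0.0196,"tz": -0.012,"rx": 0.0,"ry": 0.0,"rz": 0.0,"claw": 0.0}
    - {"tx": 0.0057,"ty": 0.0235,"tz": -0.017,"rx": 0.0,"ry": 0.0,"rz": 0.0,"claw": 0.0}
    - {"tx": 0.0064,"ty": 0.0264,"tz": -0.022,"rx": 0.0,"ry": 0.0,"rz": 0.0,"claw": 0.0}

```text
clock: 7.9
eef_pos: [560.0, 233.8, 60.1]
tool_rot: [3.141, 0.002, 1.331]
force: [-1.3, -3.8, 4.0]
width: -0.1
```

>>> apply_moves:
  increments:
    - {"tx": 0.0007,"ty": 0.0029,"tz": -0.006,"rx": 0.0,"ry": 0.0,"rz": 0.0,"claw": 0.0}
    - {"tx": 0.001,"ty": 0.0044,"tz": -0.011,"rx": 0.0,"ry": 0.0,"rz": 0.0,"claw": 0.0}
    - {"tx": 0.001,"ty": 0.0044,"tz": -0.015,"rx": 0.0,"ry": 0.0,"rz": 0.0,"claw": 0.0}
    - {"tx": 0.001,"ty": 0.0044,"tz": -0.018,"rx": 0.0,"ry": 0.0,"rz": 0.0,"claw": 0.0}
    - {"tx": 0.001,"ty": 0.0044,"tz": -0.02,"rx": 0.0,"ry": 0.0,"rz": 0.0,"claw": 0.0}
    - {"tx": 0.001,"ty": 0.0044,"tz": -0.02,"rx": 0.0,"ry": 0.0,"rz": 0.0,"claw": 0.0}

```text
clock: 8.5
eef_pos: [561.2, 238.6, 42.3]
tool_rot: [3.14, 0.001, 1.331]
force: [-5.0, -4.6, 20.5]
width: 0.1
```

>>> apply_moves:
  increments:
    - {"tx": 0.0,"ty": 0.0,"tz": -0.002,"rx": 0.0,"ry": 0.0,"rz": 0.0,"claw": 0.0}
    - {"tx": 0.0,"ty": 0.0,"tz": -0.002,"rx": 0.0,"ry": 0.0,"rz": 0.0,"claw": 0.0}

```text
clock: 8.7
eef_pos: [561.4, 238.6, 41.6]
tool_rot: [3.14, 0.001, 1.331]
force: [-6.8, -5.7, 30.2]
width: -0.4
```

>>> apply_moves:
  increments:
    - {"tx": 0.0,"ty": 0.0,"tz": 0.01,"rx": 0.0,"ry": 0.0,"rz": 0.0,"claw": 0.0}
    - {"tx": 0.0,"ty": 0.0,"tz": 0.045,"rx": 0.0,"ry": 0.0,"rz": 0.0,"claw": 0.0}
    - {"tx": 0.0,"ty": 0.0,"tz": 0.09,"rx": 0.0,"ry": 0.0,"rz": 0.0,"claw": 0.0}
    - {"tx": -0.005,"ty": -0.03,"tz": 0.12,"rx": 0.0,"ry": 0.0,"rz": 0.0,"claw": 0.0}
    - {"tx": -0.015,"ty": -0.07,"tz": 0.13,"rx": 0.0,"ry": 0.0,"rz": 0.0,"claw": 0.0}
    - {"tx": -0.02,"ty": -0.1,"tz": 0.13,"rx": 0.0,"ry": 0.0,"rz": 0.0,"claw": 0.0}
    - {"tx": -0.02,"ty": -0.11,"tz": 0.13,"rx": 0.0,"ry": 0.0,"rz": 0.0,"claw": 0.0}
    - {"tx": -0.02,"ty": -0.11,"tz": 0.13,"rx": 0.0,"ry": 0.0,"rz": 0.0,"claw": 0.0}

```text
clock: 9.5
eef_pos: [541.2, 128.0, 168.0]
tool_rot: [3.141, -0.0, 1.329]
force: [0.0, 0.7, 0.1]
width: 0.1
```

```bash
python3 - <<'E'
from h import *
c=snap('wrist','w4.png',s=1.4); snap('side','s4.png',(210,130,370,260),5)
p=np.array([559.2,188.8,-.239]); k,s=np.cos(p[2]),np.sin(p[2])
W=lambda x,y,z:[p[0]+k*x-s*y,p[1]+s*x+k*y,z]
for q in((-9,57,36),(-9,55.6,48.3),(-58.5,22,72),(29.5,32,58),(48,0,97),(102,50,12)): print(q,(proj(c,W(*q))*1.4).round())
E
```

```text
(-9, 57, 36) [373.  60.]
(-9, 55.6, 48.3) [372.  58.]
(-58.5, 22, 72) [265. 126.]
(29.5, 32, 58) [451. 106.]
(48, 0, 97) [504. 175.]
(102, 50, 12) [569.  83.]
```

View pics/w4.png

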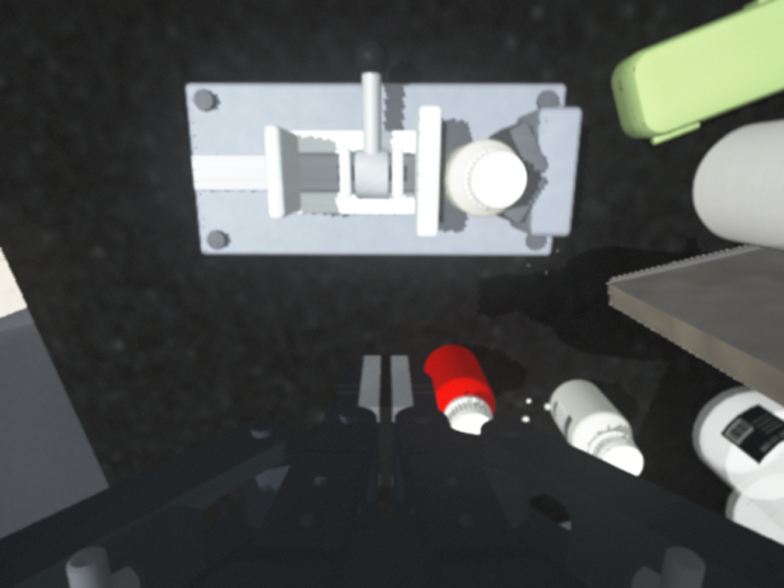

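View pics/s4.png

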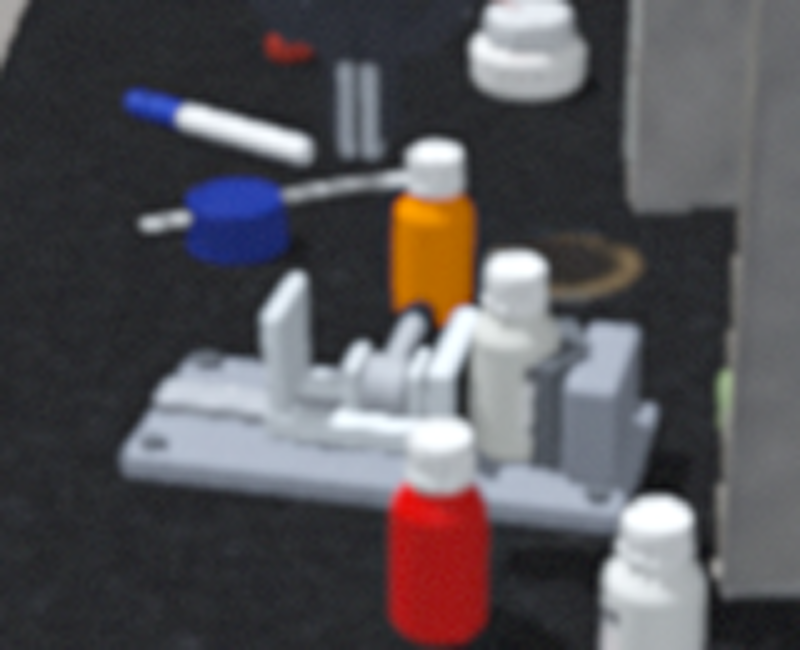

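```bash
python3 - <<'E'
from h import *
p=np.array([559.2,188.8,-.239]); k,s=np.cos(p[2]),np.sin(p[2])
W=lambda x,y,z:[p[0]+k*x-s*y,p[1]+s*x+k*y,z]
S=calibration('side')
for a in(1.57,1.45,1.3): print(a,((proj(S,W(-9,57*np.sin(a),36+57*np.cos(a)))-[210,130])*5).round())
print('piv',((proj(S,W(-9,0,36))-[210,130])*5).round(),'vial',((proj(S,W(48,0,97))-[210,130])*5).round())
print(read_state()['force'])
E
```

```text
1.57 [418. 320.]
1.45 [418. 307.]
1.3 [417. 292.]
piv [389. 375.] vial [520. 260.]
[-0.65800076  0.47114025 -0.02676393]
```

The knob at (420,318) matches the fully-down prediction (418,320). The vial is upright and seated, and the robot is clear, so I'm handing in.

```bash
python3 -c "
from h import *
print(finish_job())"
```

```text
the job is handed in; nothing more can be done
None
```

I clamped the white vial in the left clamp and locked the jaw, in the order asked. The job is handed in, and no verdict was reported. It took about 9.6 s of the 38 s allowed.

- **Jaw:** I pushed the tab with closed fingers until the jaw stopped moving. The push force then rose to about 15 N with no further travel. The wrist image put the travel at about 0.049 m, against the 0.0495 m given for a seated vial.
- **Lever:** Only then did I sweep the lever to the clamp's left and press it down onto its stop, reaching about 30 N. In the side image, the knob is within 2–3 px of where it should be when fully level.
- **Final checks:** The last pictures show the vial upright between the jaw and the V. The arm is clear, about 170 mm above the bench, with no load on it. I never went near the empty clamp, but took no closing picture of it.
- **Disagreements:** The camera measurements differed from each other by 2–3 mm, which is about the calibration error. None of the checks failed.

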